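# Lower the cover of a board-test fixture

## Task

The cover of the board-test fixture stands open, leaning back a little past upright. With your fingers, and without gripping the cover, tip it forward until it starts to fall, catch it from underneath on a finger well before it is down, and lower it fully shut without letting it drop, because the spring probes below it are delicate. Leave everything else on the bench where it is.

Things in the scene. Friction and masses are not known exactly. Their poses are not given: they have to be found in the camera images.
- fixture: Board-test fixture: grey steel case fixed to the bench, black probe plate with a green circuit board on top, 75 mm above the bench. Origin on the bench under it: the case spans x -72 to +90 mm, y -120 to +120 mm. Its x axis points from the front (sockets) to the back (hinge), z up. It stands with its front towards the robot's right (yaw 1.26 to 1.88 rad).
- cover (a joint): Hinge angle, rad: 0 shut and level, 1.57 upright, 1.85 back stop. The axis lies along the fixture's y at x = +78 mm, z = 88 mm. Slightly stiff and damped: stays put within 0.16 rad of upright; tipped some 0.3 rad forward it falls to the front by itself, slowly at first, is down in 2 to 4 s and reaches 0.9 to 1.3 rad/s. Cover mass 0.45 kg (varies 15%); level, about 2.3 N under the lip carries it.
- cover_hinge (a point): Middle of the cover's hinge axis.
- cover_lip (a point): Middle of the cover's free edge, on its underside corner: 170 mm from the hinge axis along the cover, 7 mm from the hinge's plane. Shut, the lip is 81 mm above the bench and overhangs the case front by 20 mm, so a tilted finger in front of the case can carry this corner until the cover is down on its bumpers. Upright, it is the top edge, 258 mm above the bench.
- cover_top: Outer face of the cover (upper side when shut): clear sheet in an aluminium frame, 5 mm thick, outer surface 7 mm from the hinge's plane, free edge 167 mm from the hinge axis. Origin on the hinge axis, axes as the fixture's when shut, turning with the cover.
- cover_under: Under side of the cover: lower 9 mm of the aluminium frame, 230 mm wide, its front bar 30 mm deep and ending in the lip, with a clear pressure plate and six short white pushers. Origin on the hinge axis, axes as the fixture's when shut, turning with the cover.
- pliers: Small pliers, about 165 mm long, 16 mm high, lying before the fixture's front.
- screwdriver: Screwdriver, 180 mm long, lying beside the fixture on the side away from the robot.
- module_a: Black motor module, about 100 x 32 x 30 mm, between the robot and the fixture, nearer its back.
- module_b: A second such module, between the robot and the fixture, nearer its front.
- multimeter: Multimeter, 150 x 78 x 48 mm, lying on the left of the bench.
- phone: Phone, 150 x 73 x 9 mm, lying on the right of the bench.
- solder_reel: Solder reel, 60 mm across, 38 mm high, on the right of the bench.
- red_tray: Red divided parts tray, 120 x 170 x 45 mm, on the right of the bench.

How it is judged:
On the way, in this order (a step that is already met when the one before it is completed fails the run):
1. the cover is tipped forward, clearly past upright (value of joint cover below 1.42 rad), for 0.05 s.
2. the cover is caught from underneath, still at least 20 degrees open, and runs no faster than 0.5 rad/s (value of joint cover between 0.35 and 1.3 rad and contact force between the fingers and cover_under above 0.2 N and velocity of joint cover above -0.5 rad/s), for 0.15 s.
At the end, for the whole second after the job is handed in: The cover is fully shut (hinge below 0.02 rad, its lip within about 3 mm of its seat) and at rest (value of joint cover below 0.02 rad and velocity of joint cover between -0.03 and 0.03 rad/s); the robot touches nothing.
It fails at once if the cover dropped or was slammed: faster than 0.65 rad/s (11 cm/s at the lip) with the lip between 5 and 50 mm above its seat (value of joint cover between 0.03 and 0.3 rad and velocity of joint cover below -0.65 rad/s).
It fails at once if the cover was gripped: the fingers press its outer face and its under side at once (contact force between the fingers and cover_top above 1.5 N and contact force between the fingers and cover_under above 1.5 N).
It fails at once if something else on the bench was moved by more than 15 mm or lifted (distance of any of pliers, screwdriver, module_a, module_b, multimeter, phone, solder_reel, red_tray from where it was at the start of the episode above 0.015 m).
It also fails if it takes over 45 s, if anything falls off the work surface, if the arm or the gripper's body presses on something with over 40 N, if the wrist force passes 120 N, or if a joint passes its speed limit or range.

## Robot

A 7-joint arm with a two-finger parallel gripper is mounted at the origin on the work surface. World frame = base frame: x ahead of the robot, y to its left, z up, the work surface at z = 0. Lengths are in m, angles in rad, forces in N, time in s.
With the tool pointing down it reaches from about 0.35 to 0.9 m from the base axis. Payload 19.9 kg.
Tool frame: the origin (TCP) lies at the very end of the fingers, on their centre line; the grasp point (between the pads) lies behind it (hold_point_z is the z of the grasp point in the tool frame, in m); z points along the fingers, y is the line along which they close (so a half turn about z gives the same grasp; the last joint's range is limited). The gripper opens to 94 mm and grips with 3 to 60 N. Pads are 16 mm wide; open, the fingers measure 119 mm over their backs; the gripper's body (75 mm by 177 mm) begins 78 mm behind the grasp point.
Start: joints at [-1.218, 0.417, -0.01, 1.614, 0.005, 1.111, -0.053], TCP at [0.24, 0.577, 0.205] pointing down, gripper open.
Joint ranges: [-2.81, 2.81], [-0.39, 2.02], [-1.27, 1.25], [0.06, 2.57], [-1.19, 4.33], [0.19, 2], [-2.82, 2.82]. Speed limits (rad/s): [1.89, 1.89, 2.39, 2.39, 3.01, 3.01, 3.01].

## Interface

Orientations are given as a 3x3 rotation matrix whose columns are the frame's x, y, z axes.
In Python, from cell import reach, line_to, goto_joints, release, grasp, dwell, ik, observe, read_camera, MotionError, close_job, boxes_of, silhouettes, landmark_of, hold_point_z gives the robot as it stands. Calls block until the motion is done:
- reach(position, orientation): joint-space move of the TCP to a pose.
- line_to(position, attitude=None, max_speed=0.15, force_limit=None): straight line of the TCP; attitude=None keeps the orientation; max_speed is the mean speed in m/s. With force_limit (N) it stops when the force on the tool has changed by that much, and returns True; else False.
- goto_joints(angles): joint-space move.
- release() and grasp(): open the fingers fully, or close them until they stop; the grip force is fixed at half the most.
- dwell(seconds).
- ik(position, orientation): joint angles nearest the present ones, or None.
- observe(): the state.
- read_camera(name): name is "side" or "top"; returns a dict with "color" (480x640x3 uint8, red, green, blue), "intrinsics" (3x3 intrinsics, pixels), "dist_coeffs" ([k1, k2, p1, p2, k3] as OpenCV has them; the pictures are not rectified), "cam_to_world" (4x4, takes a point from camera to world coordinates). Camera axes: x right, y up, looking along -z (the intrinsics and any distortion apply to the point x, -y, -z); pixel columns grow to the right and rows downward; lengths in m; the calibration is good to about 2 mm. A picture is of the moment at which its call begins. There is no depth.
A pose or a line that the arm cannot do raises MotionError and nothing moves.
- close_job(): hands the job in; it is judged then, once.
Trained networks look in a picture, given as the dict that the camera call returned (one of the last four; its "shot" number tells which), for a name from the list of things; names that differ only in an ending like _2 or _b are one class to them, and where a whole thing is asked for, a point or a joint stands for the part that bears it (a point fixed in the world has none). Each returns a list of dicts, best first, with "score" (0 to 1); they miss things now and then, are a little off and sometimes report something else, mostly with a low value. They report only what shows in the picture. A call takes as long as a camera call.
- boxes_of(picture, name): "position" ([column, row] in pixels, amid what is visible of it).
- silhouettes(picture, name): "region" (480x640 bool, what is visible of it) and "position" ([column, row] in pixels, amid what is visible of it).
- landmark_of(picture, name): "position" ([column, row] in pixels: a listed point, or the origin of a listed thing).
The state is a dict: "clock": time; "qpos": joint angles; "joint_velocities": joint speeds; "tau": joint torques, N m; "eef_pos": TCP position; "orientation": TCP orientation; "force": force on the tool from outside, world axes, zero at the start; "moment": the same for the moment, N m; "gripper_width": finger opening in m; "grasp_force": force on a finger pad.
Only numpy, scipy, OpenCV 4.12 (cv2) and the standard library are available. Lean on these libraries where they do the work, as an engineer would, in place of code of your own. Each camera call takes 0.05 s, during which the arm holds its last target. There are 200 camera calls.

## Working session

There is one attempt and no reset: what is moved stays moved. The work goes in short steps, each a Python script; the robot and the scene stay as the last script left them, time stands still between calls to the robot, and variables do not carry over. Pictures are saved under pics/ and viewed, at most 10 in all, crops included, and the job is handed in when it is done.

```bash
mkdir -p pics; ls; cat > h.py <<'E'
import numpy as np, cv2
from cell import *
def ray(p,uv):
    K=np.array(p["intrinsics"]);d=np.array(p["dist_coeffs"]);T=np.array(p["cam_to_world"])
    n=cv2.undistortPoints(np.array([[uv]],float),K,d)[0,0]
    v=T[:3,:3]@np.array([n[0],-n[1],-1]);return T[:3,3],v/np.linalg.norm(v)
def tri(a,b):
    A=np.zeros((3,3));B=np.zeros(3)
    for o,v in(a,b):
        P=np.eye(3)-np.outer(v,v);A+=P;B+=P@o
    x=np.linalg.solve(A,B);return x,[np.linalg.norm((np.eye(3)-np.outer(v,v))@(x-o)) for o,v in(a,b)]
def atz(r,z): o,v=r;return o+v*(z-o[2])/v[2]
E
cat > a.py <<'E'
from h import *
np.set_printoptions(precision=4,suppress=True)
S=read_camera("side");T=read_camera("top")
for n,p in(("side",S),("top",T)):
    cv2.imwrite(f"pics/{n}0.png",p["color"][:,:,::-1]); print(n,np.array(p["cam_to_world"])[:3,3])
for n in["cover_hinge","cover_lip","fixture","cover_top"]:
    a=landmark_of(S,n);b=landmark_of(T,n)
    print(n,[(x["position"],x["score"]) for x in a[:2]],[(x["position"],x["score"]) for x in b[:2]])
    if a and b: print(tri(ray(S,a[0]["position"]),ray(T,b[0]["position"])))
for n in["pliers","module_a","screwdriver","multimeter","phone","solder_reel","red_tray"]:
    b=boxes_of(T,n);print(n,[(x["position"],round(x["score"],2),atz(ray(T,x["position"]),.015)[:2]) for x in b[:2]])
s=observe();print(s["clock"],s["orientation"],s["gripper_width"],hold_point_z)
E
python3 a.py
```

```text
pics
side [-0.0312 -0.9927  0.778 ]
top [ 0.3174 -0.0259  1.1636]
cover_hinge [([319.1, 212.9], 0.9)] [([259.6, 202.9], 0.96)]
(array([0.5817, 0.1252, 0.0781]), [np.float64(0.0012635757764666946), np.float64(0.0012635757764667523)])
cover_lip [([321.2, 159.8], 0.83)] [([250.0, 173.8], 0.88), ([304.7, 139.5], 0.18)]
(array([0.59  , 0.1228, 0.2528]), [np.float64(0.0051237112697775115), np.float64(0.0051237112697776095)])
fixture [([335.9, 246.4], 0.81), ([293.4, 274.3], 0.22)] [([300.2, 204.3], 0.55)]
(array([0.5961, 0.0387, 0.002 ]), [np.float64(0.0004788499652654847), np.float64(0.0004788499652654426)])
cover_top [([352.3, 365.6], 0.29)] []
pliers [([368.7, 171.5], 0.77, array([ 0.6731, -0.1246]))]
module_a [([279.6, 273.5], 0.71, array([0.4285, 0.084 ])), ([322.3, 278.8], 0.68, array([ 0.4166, -0.0146]))]
screwdriver [([314.9, 134.8], 0.55, array([0.7655, 0.0045]))]
multimeter [([123.8, 307.9], 0.89, array([0.3478, 0.4421]))]
phone [([487.7, 289.2], 0.94, array([ 0.3934, -0.3938]))]
solder_reel [([455.5, 360.6], 0.86, array([ 0.2338, -0.3136]))]
red_tray [([513.2, 192.3], 0.7, array([ 0.6224, -0.4667]))]
0.85 [[-0.9235  0.3837  0.    ]
 [ 0.3837  0.9235 -0.0001]
 [-0.     -0.0001 -1.    ]] 0.09389248982457121 -0.0188
```

View pics/top0.png

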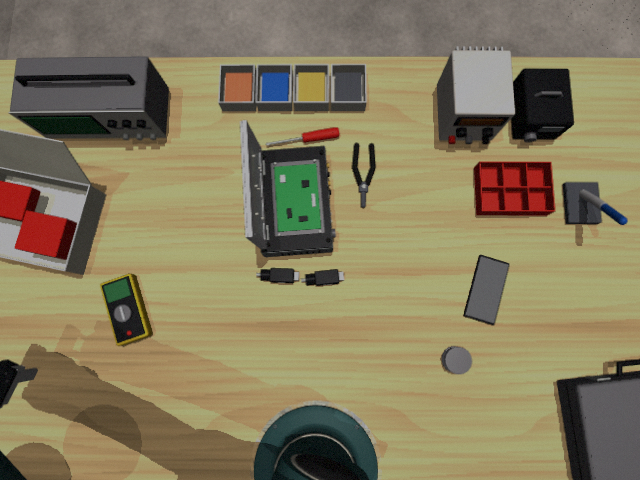

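View pics/side0.png

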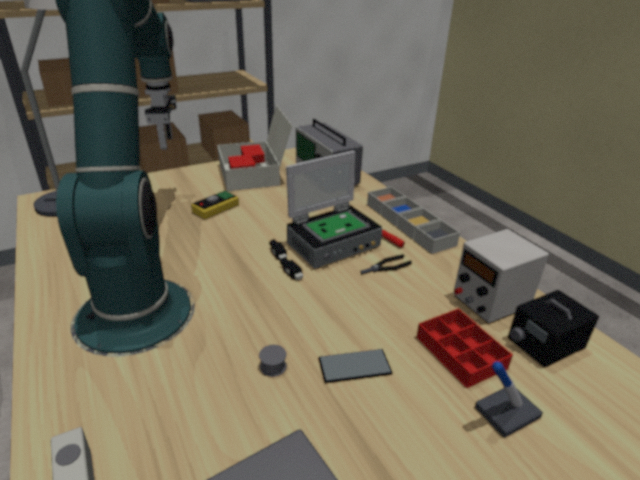

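The top view shows the fixture at about (290,200) with the cover leaning left, towards +y. The pliers are at (365,175) and the modules at (280,275) and (322,279). In the side view the open cover's top edge runs (288,165)–(354,152). I'll take a closer look to get the yaw and angle.

```bash
cat > b.py <<'E'
from h import *
t=cv2.imread("pics/top0.png");s=cv2.imread("pics/side0.png")
a=cv2.resize(t[110:265,230:350],None,fx=3.3,fy=3.3,interpolation=cv2.INTER_CUBIC)
b=cv2.resize(s[140:275,275:395],None,fx=3.3,fy=3.3,interpolation=cv2.INTER_CUBIC)
c=np.zeros((512,792,3),np.uint8);c[:a.shape[0],:396]=a[:512];c[:b.shape[0],396:]=b
cv2.imwrite("pics/crop.png",c)
T=read_camera("top")
m=cv2.inRange(T["color"],(0,90,0),(90,255,110));m[:130]=0;m[270:]=0;m[:,:250]=0;m[:,350:]=0
g=max(cv2.findContours(m,0,2)[0],key=cv2.contourArea)[:,0]
P=np.array([atz(ray(T,q),.077)[:2] for q in g.astype(float)])
print(cv2.minAreaRect(P.astype(np.float32)*1000))
for n in("cover_lip","cover_hinge","fixture"):
    for c in("side","top"):
        p=read_camera(c);print(n,c,[(x["position"],round(x["score"],2)) for x in landmark_of(p,n)[:2]])
E
python3 b.py
```

```text
((594.8309936523438, 43.197532653808594), (151.82225036621094, 97.71701049804688), 4.53770637512207)
cover_lip side [([320.7, 159.1], 0.57), ([458.0, 352.0], 0.55)]
cover_lip top [([364.2, 183.6], 0.71), ([248.0, 174.7], 0.68)]
cover_hinge side [([321.7, 212.3], 0.95)]
cover_hinge top [([262.7, 201.9], 0.86), ([301.6, 205.7], 0.36)]
fixture side [([335.2, 247.7], 0.75)]
fixture top [([299.1, 205.1], 0.81)]
```

View pics/crop.png

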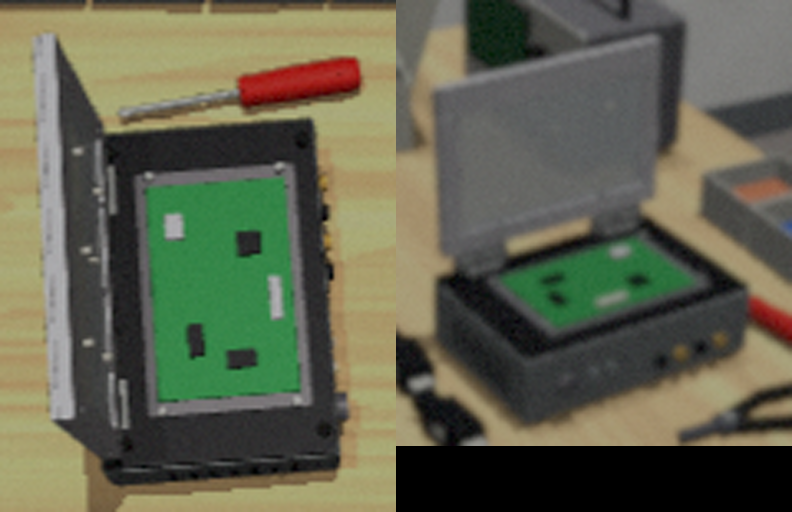

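```bash
cat > c.py <<'E'
from h import *
from scipy.optimize import least_squares
P={c:read_camera(c) for c in("top","side")}
def proj(p,X):
    T=np.linalg.inv(np.array(p["cam_to_world"]));q=(T[:3,:3]@X.T).T+T[:3,3];q=q*[1,-1,-1]
    return cv2.projectPoints(q,np.zeros(3),np.zeros(3),np.array(p["intrinsics"]),np.array(p["dist_coeffs"]))[0][:,0]
t=lambda u,v:(u/3.3+230,v/3.3+110)
s=lambda u,v:((u-396)/3.3+275,v/3.3+140)
case=[("top",(90,-120),t(103,128)),("top",(-72,-120),t(312,122)),("top",(-72,120),t(337,470)),("top",(90,120),t(105,468)),
("side",(-72,120),s(528,350)),("side",(-72,-120),s(748,285)),("side",(90,120),s(438,282))]
cov=[("top",(170,-7,-115),t(52,34)),("top",(170,-7,115),t(74,418)),("top",(167,7,-115),t(34,36)),("top",(167,7,115),t(52,418)),("side",(168,0,115),s(433,88)),("side",(168,0,-115),s(660,38))]
def model(v):
    x,y,yaw,th=v;c,n=np.cos(yaw),np.sin(yaw);out=[]
    W=lambda a,b,z:np.array([x+c*a-n*b,y+n*a+c*b,z])
    for k,(a,b),px in case: out.append((k,W(a/1e3,b/1e3,.075),px))
    for k,(r,o,b),px in cov:
        r,o=r/1e3,o/1e3
        out.append((k,W(.078-r*np.cos(th)+o*np.sin(th),b/1e3,.088+r*np.sin(th)+o*np.cos(th)),px))
    return out
res=lambda v:np.concatenate([proj(P[k],X[None])[0]-px for k,X,px in model(v)])
r=least_squares(res,[.596,.04,1.65,1.75],loss="soft_l1")
print(r.x);print(res(r.x).reshape(-1,2).round(1))
v=r.x;h=np.array([v[0]+.078*np.cos(v[2]),v[1]+.078*np.sin(v[2]),.088])
print("hinge",h,[proj(P[k],h[None])[0] for k in P])
E
python3 c.py
```

```text
[0.59351461 0.03873005 1.64131975 1.63535238]
[[-4.9  0.7]
 [ 2.3 -2.3]
 [ 2.2 -4.2]
 [-0.8  1.4]
 [-0.9  2.5]
 [ 1.8 -0.2]
 [-2.2 -2.7]
 [ 1.5 -1. ]
 [-0.1 -0. ]
 [ 0.2 -0.3]
 [-0.6  0.8]
 [ 0.1 -0.7]
 [-1.1 -0.7]]
hinge [0.58801834 0.11653616 0.088     ] [array([263.18253098, 198.57554109]), array([321.91151604, 210.91062439])]
```

```bash
cat > g.py <<'E'
from h import *
YAW=1.6413; H=np.array([.5880,.1165,.088]); U=np.array([np.cos(YAW),np.sin(YAW),0]);Z=np.array([0,0,1.])
def axes(phi): return np.array([np.cos(phi),np.sin(phi)]),np.array([np.sin(phi),-np.cos(phi)])
def cov(th,r,o): return np.array([-r*np.cos(th)+o*np.sin(th),r*np.sin(th)+o*np.cos(th)])
# tool poses (u,z of TCP from the hinge, phi)
def back(th,d,phi):   # back finger's pad on the top edge
    n,z=axes(phi);return cov(th,.167,.007)+d*z-.047*n,phi
def front(th,d,phi):  # front finger's pad under the lip corner
    n,z=axes(phi);return cov(th,.170,-.007)+d*z+.047*n,phi
def world(tool,sgn):
    p,phi=tool;n,z=axes(phi);zt=z[0]*U+z[1]*Z;yt=sgn*(n[0]*U+n[1]*Z)
    return H+p[0]*U+p[1]*Z,np.column_stack([np.cross(yt,zt),yt,zt])
def interval(tool):   # free hinge angles [lo,hi] between the fingers
    p,phi=tool;n,z=axes(phi);ths=np.arange(-.02,1.86,.01)
    L=np.linspace(0,.08,33);W=np.linspace(.047,.0595,4)
    F=lambda s:np.array([p-l*z+s*w*n for l in L for w in W])
    R=np.r_[np.linspace(.1,.170,36)]
    def hit(s,th):
        f=F(s);r=-f[:,0]*np.cos(th)+f[:,1]*np.sin(th);o=f[:,0]*np.sin(th)+f[:,1]*np.cos(th)
        if np.any((r<.168)&(abs(o)<.007)):return True
        c=np.array([cov(th,x,y) for x,y in((.170,-.007),(.167,.007))])-p
        l=-(c@z);w=s*(c@n);return np.any((l>0)&(l<.08)&(w>.047)&(w<.0595))
    lo=[t for t in ths if hit(-1,t)];hi=[t for t in ths if hit(1,t)]
    return (max(lo) if lo else None),(min(hi) if hi else None)
E
cat > d.py <<'E'
from g import *
np.set_printoptions(precision=3,suppress=True)
for d in(.02,.03):
  for dl in(.1,.25,.4):
    print(d,dl,[interval(back(th,d,np.pi/2-th+dl)) for th in(1.7,1.4,1.25,1.15)])
print([interval(front(th,d,ph)) for th,d,ph in((.9,.018,.75),(.6,.018,.75),(.3,.016,.75),(0.,.016,.75))])
for sgn in(1,-1):
    seq=[back(1.85,-.05,.1),back(1.9,.03,.1),back(1.25,.03,.6),back(1.15,.03,.7)]+[front(th,.017,.75) for th in(.8,.5,.2,0.)]+[front(0,-.06,.75)]
    for t in seq:
        p,R=world(t,sgn);q=ik(p,R);print(sgn,p,t[1],q if q is None else np.array(q))
E
python3 d.py
```

```text
0.02 0.1 [(np.float64(1.21), np.float64(1.71)), (np.float64(0.91), np.float64(1.4)), (np.float64(0.76), np.float64(1.26)), (np.float64(0.66), np.float64(1.16))]
0.02 0.25 [(np.float64(1.21), np.float64(1.7)), (np.float64(0.91), np.float64(1.41)), (np.float64(0.76), np.float64(1.25)), (np.float64(0.66), np.float64(1.15))]
0.02 0.4 [(np.float64(1.2), np.float64(1.71)), (np.float64(0.9), np.float64(1.4)), (np.float64(0.75), np.float64(1.26)), (np.float64(0.65), np.float64(1.15))]
0.03 0.1 [(np.float64(1.21), np.float64(1.71)), (np.float64(0.91), np.float64(1.41)), (np.float64(0.76), np.float64(1.25)), (np.float64(0.66), np.float64(1.15))]
0.03 0.25 [(np.float64(1.21), np.float64(1.71)), (np.float64(0.91), np.float64(1.4)), (np.float64(0.76), np.float64(1.26)), (np.float64(0.66), np.float64(1.15))]
0.03 0.4 [(np.float64(1.2), np.float64(1.71)), (np.float64(0.9), np.float64(1.4)), (np.float64(0.75), np.float64(1.25)), (np.float64(0.65), np.float64(1.15))]
[(np.float64(0.9), None), (np.float64(0.59), np.float64(1.09)), (np.float64(0.29), np.float64(0.8)), (np.float64(-0.01), np.float64(0.3
[... 742 characters left out ...]
 0.292] 0.1 [-0.701  0.35   0.663  1.601 -0.327  1.276 -1.47 ]
-1 [0.587 0.133 0.209] 0.1 [-0.707  0.425  0.642  1.7   -0.39   1.121 -1.433]
-1 [0.593 0.049 0.197] 0.6 [-0.275  0.549  0.621  1.7   -0.881  1.38  -0.832]
-1 [0.594 0.038 0.19 ] 0.7 [-0.205  0.605  0.614  1.688 -0.959  1.458 -0.744]
-1 [0.593 0.039 0.225] 0.75 [-0.182  0.579  0.608  1.66  -0.965  1.526 -0.769]
-1 [0.596 0.01  0.183] 0.75 [-0.152  0.662  0.639  1.658 -0.998  1.533 -0.673]
-1 [ 0.597 -0.005  0.135] 0.75 [-0.135  0.749  0.656  1.665 -1.043  1.518 -0.586]
-1 [ 0.597 -0.007  0.101] 0.75 [-0.129  0.802  0.652  1.673 -1.074  1.495 -0.538]
-1 [ 0.6   -0.06   0.157] 0.75 [-0.102  0.79   0.754  1.587 -1.045  1.639 -0.551]
```

```bash
cat > e.py <<'E'
from g import *
np.set_printoptions(precision=3,suppress=True)
def go(t,v=.08,**k):
    p,R=world(t,-1);f=line_to(p,R,max_speed=v,**k);s=observe();print(round(s["clock"],2),f,np.array(s["eef_pos"])-p,np.array(s["force"]));return f
reach(*world(back(1.86,-.14,.05),-1));print(observe()["clock"])
go(back(1.86,-.03,.05),.12)
p=read_camera("top");q=read_camera("side")
cv2.imwrite("pics/pre.png",np.hstack([cv2.resize(p["color"][100:270,200:360],(400,425)),cv2.resize(q["color"][80:270,265:415],(400,506))[:425]])[:,:,::-1])
E
python3 e.py
```

```text
3.7667
4.83 False [ 0.    -0.     0.001] [-0.45   0.854  0.303]
```

View pics/pre.png

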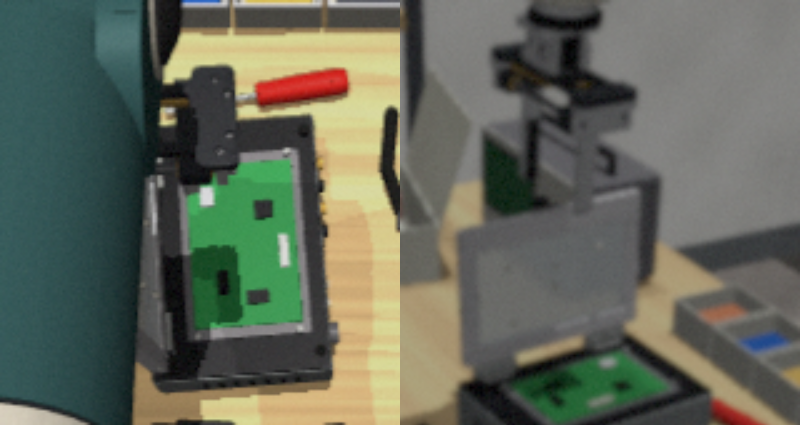

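The fingers hang astride the cover's top edge. The front one is at about (582,210) in the right half of the picture and the back one at about (535,190), partly hidden. Next I descend and push.

```bash
sed -i '/^reach/,$d' e.py; cp e.py k.py; cat > f.py <<'E'
from k import *
if go(back(1.86,.03,.05),.08,force_limit=6): raise SystemExit
for th,ph in((1.64,.15),(1.5,.3),(1.4,.42),(1.33,.5)): go(back(th,.03,ph),.06)
q=read_camera("side")
cv2.imwrite("pics/push.png",cv2.resize(q["color"][80:270,265:415],(600,760))[160:,:,::-1])
E
python3 f.py
```

```text
5.83 False [ 0. -0.  0.] [ 0.239 -0.408  0.528]
6.53 False [0.    0.001 0.   ] [ 0.254 -0.16  -0.098]
6.97 False [-0.  0. -0.] [-0.686  1.219 -0.111]
7.33 False [-0.     0.001 -0.   ] [0.202 0.611 1.004]
7.63 False [-0.  0. -0.] [-0.091  1.002 -0.483]
```

View pics/push.png

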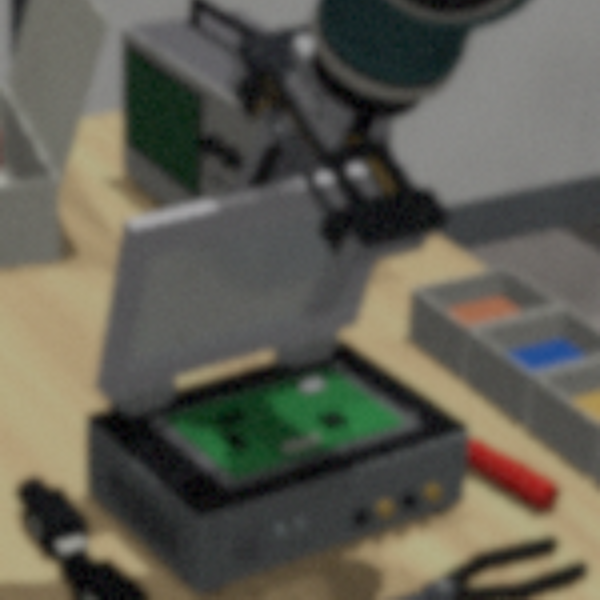

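The cover has tipped forward and its top edge now runs (125,225)–(310,180), with the front finger ahead of it. I'll go on until it falls onto that finger.

```bash
cat > f2.py <<'E'
from k import *
go(back(1.25,.03,.6),.05)
for i in range(10):
    dwell(.2);s=observe();print(round(s["clock"],2),np.array(s["force"]))
q=read_camera("side")
cv2.imwrite("pics/fall.png",cv2.resize(q["color"][80:270,265:415],(600,760))[160:,:,::-1])
E
python3 f2.py
```

```text
8.03 False [-0.  0. -0.] [-0.145  0.49  -0.434]
8.22 [ 0.43  -0.176  1.466]
8.43 [-0.092 -1.04   0.45 ]
8.62 [ 0.37  -0.747  0.369]
8.82 [ 0.037 -0.376 -0.01 ]
9.03 [ 0.259  0.028 -0.707]
9.22 [ 0.079 -1.228 -3.015]
9.43 [-0.508 -1.53  -1.899]
9.62 [-0.022 -1.059 -2.068]
9.82 [-0.653 -0.915 -1.509]
10.03 [ 0.951 -0.831 -1.789]
```

View pics/fall.png

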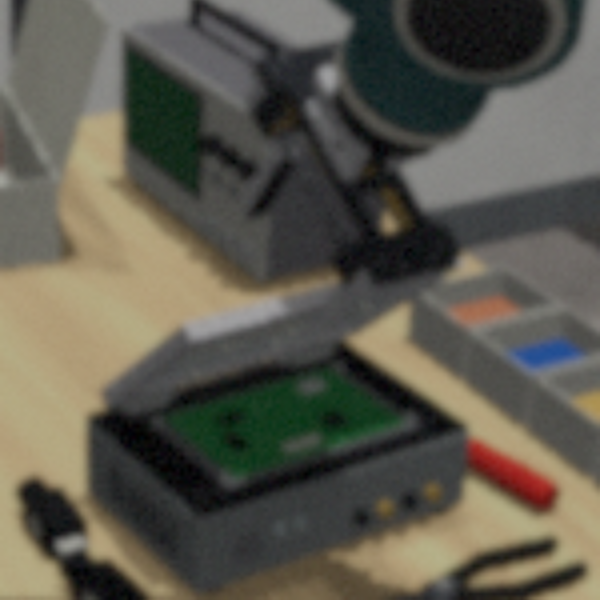

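The cover rests on the front finger at about 0.75 rad, with a steady load of about 2 N. Now I lower it slowly.

```bash
cat > f3.py <<'E'
from k import *
go(front(.72,.016,.7),.03)
for th in(.58,.44,.3,.2,.1): go(front(th,.016,.7),.035)
q=read_camera("side")
cv2.imwrite("pics/low.png",cv2.resize(q["color"][80:270,265:415],(600,760))[160:,:,::-1])
E
python3 f3.py
```

```text
11.03 False [ 0. -0.  0.] [ 0.095 -3.855  0.116]
11.86 False [-0. -0. -0.] [-1.338 -1.418 -2.705]
12.69 False [-0.  0. -0.] [-0.685 -0.575 -3.102]
13.53 False [-0. -0. -0.] [-0.657 -0.239 -2.616]
14.16 False [-0. -0. -0.] [-0.085 -1.254 -2.675]
14.79 False [-0. -0. -0.] [-0.392 -0.349 -1.803]
```

View pics/low.png

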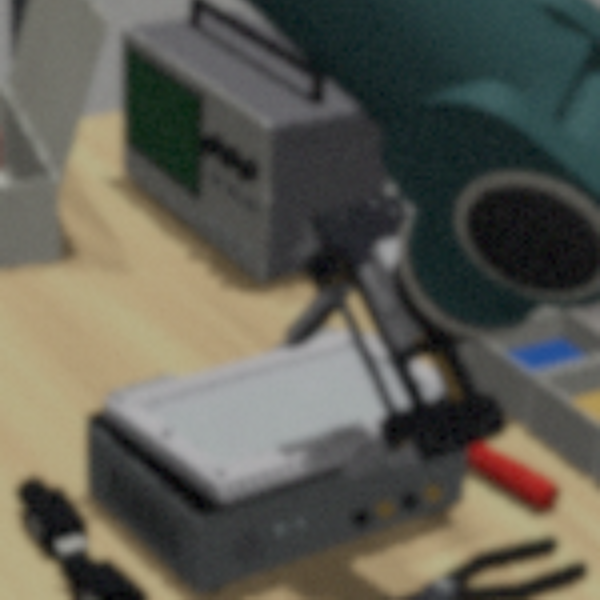

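The cover is almost level and its front edge still rests on the finger. I'll keep lowering in small steps until the load is gone.

```bash
cat > f4.py <<'E'
from k import *
for th in(.06,.03,0.,-.03,-.05):
    go(front(th,.016,.7),.02);F=[]
    for i in range(6): dwell(.05);F.append(observe()["force"])
    print(th,np.mean(F,0))
E
python3 f4.py
```

```text
15.33 False [ 0. -0. -0.] [ 1.3   -0.807 -2.312]
0.06 [ 0.401 -0.519 -3.167]
16.04 False [ 0.  0. -0.] [0.139 0.739 0.185]
0.03 [-0.371 -0.286  0.204]
16.75 False [-0.  0. -0.] [ 0.381  0.074 -0.271]
0.0 [-0.46   0.313 -0.169]
17.46 False [-0. -0. -0.] [0.468 0.024 0.447]
-0.03 [-0.026 -0.068 -0.122]
18.07 False [-0.  0. -0.] [-0.046  0.517  0.352]
-0.05 [ 0.12   0.222 -0.384]
```

The load vanished just below 0.06, so the cover is down on its bumpers. I'll back the fingers off forward and down, then up and away.

```bash
cat > f5.py <<'E'
from k import *
p,ph=front(-.05,.016,.7);n,z=axes(ph)
p=p+np.array([-.012,0]);go((p,ph),.04)
p=p-.12*z;go((p,ph),.08)
p=p+np.array([-.03,.08]);go((p,ph),.1)
q=read_camera("side");t=read_camera("top")
cv2.imwrite("pics/end.png",np.hstack([cv2.resize(t["color"][100:300,200:400],(400,400)),cv2.resize(q["color"][130:290,265:425],(400,400))])[:,:,::-1])
for m in("cover_lip","cover_hinge"):
    a=landmark_of(q,m);b=landmark_of(t,m)
    if a and b:print(m,tri(ray(q,a[0]["position"]),ray(t,b[0]["position"])))
E
python3 f5.py
```

```text
18.82 False [ 0. -0. -0.] [-0.312  0.356 -0.26 ]
20.48 False [-0.  0. -0.] [0.824 1.154 0.282]
21.48 False [-0.     0.    -0.001] [ 0.547  0.361 -0.31 ]
cover_lip (array([ 0.596, -0.049,  0.083]), [np.float64(0.010082583444773351), np.float64(0.010082583444773393)])
```

View pics/end.png

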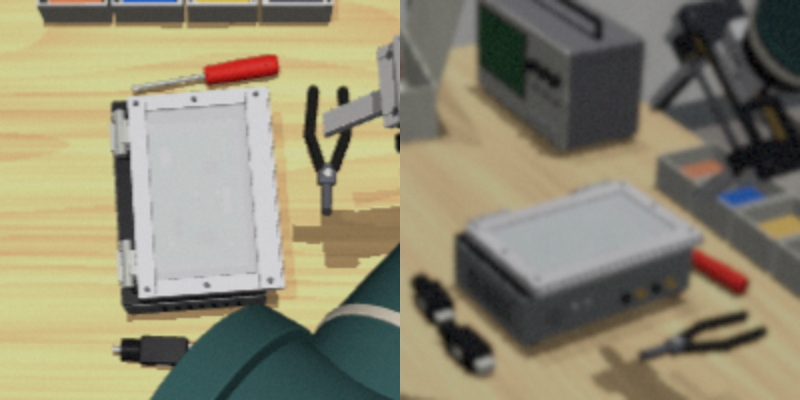

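The cover lies flat and shut. The arm is clear, and the screwdriver, pliers and modules are where they were.

```bash
python3 -c "
from cell import *
dwell(.3);print(close_job())"
```

```text
the job is handed in; nothing more can be done
None
```

I tipped the cover forward, caught it on the front finger at about 0.75 rad, lowered it shut and handed the job in at about 22 s; the last pictures show it closed and nothing moved, but no verdict came back.

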